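# Close up the jar rail and bolt it

### The arm

A 6-joint arm with a two-finger parallel gripper is mounted at the origin on the work surface. World frame = base frame: x ahead of the robot, y to its left, z up, the work surface at z = 0. Lengths are in m, angles in rad, forces in N, time in s.
With the tool pointing down it reaches from about 0.35 to 1 m from the base axis. Payload 7.1 kg.
Tool frame: the origin (TCP) lies between the finger pads; the fingertips stand 17 mm ahead of it and the grasp point (between the pads) lies 2 mm behind it (manip.tip_reach is the distance from the TCP to the fingertips, in m); z points along the fingers, y is the direction in which the jaws open and shut (so a half turn about z gives the same grasp; the last joint's range is limited). The gripper opens to 85 mm and grips with 20 to 120 N. Pads are 22 mm wide; open, the fingers measure 114 mm over their backs; the gripper's body (76 mm by 85 mm) begins 54 mm behind the grasp point. The pads swing forward as they close: fully open they stand 13 mm farther back than shut.
Start: joints at [-1.171, 0.423, 1.63, -0, 1.089, -0.019], TCP at [0.254, -0.571, 0.248] pointing down, gripper open.
Joint ranges: [-3, 3], [-0.9, 2.11], [0.09, 2.58], [-1.31, 4.45], [0.11, 2.69], [-2.54, 2.54]. Speed limits (rad/s): [2.39, 2.39, 3.01, 3.14, 3.14, 3.14].

### API

Orientations are given as [roll, pitch, yaw] about the fixed x, y, z axes, in that order (R = Rz(yaw) Ry(pitch) Rx(roll)).
In Python, from bench import manip, get_image, camera_params gives the robot as it stands.
- The arm moves only by the tool apply_moves, never from a script. Its argument "moves" is a list that holds one entry, the list of rows, each a list of 4 numbers: the shift along the world's x, y, z in mm, then the turn about the world's z in degrees. A call has 1 to 8 rows; each row is the pose to reach, as a shift and turn from the pose commanded when the call began; what a row does not reach only later rows make up. A row lasts 1/12 s, in which the tool goes at most 41.7 mm and 7.16 degrees, less where a joint would pass 70% of its speed; a pose out of reach is approached as far as the arm can. A call with a gripper value outside its range is refused whole. "hand" is the gripper's target within -1 to 1 (fully open at 1, half-way at 0, shut at -1), set as the call begins (left out, the last holds). The fingers move at their own pace and stop on an object; "grip_force" is the grip in N (left out, the last holds). Time passes only in rows, so rows that repeat a pose let the fingers close. It gives the time, the measured TCP pose, the force and the opening at its end, in the units of the state.
- manip.get_state(): the state, without advancing time (a new reading comes with each control period).
- get_image(name): name is "side" or "top"; returns the picture (400x640x3 uint8, red, green, blue); there is no depth.
- camera_params(name): a dict with "mtx" (3x3 intrinsics, pixels), "eye" and "orientation" of the camera in the world. Camera axes: x right, y up, looking along -z (the intrinsics and any distortion apply to the point x, -y, -z); pixel columns grow to the right and rows downward; lengths in m; the calibration is good to about 2 mm. A picture is of the moment at which its call begins. camera_params takes no time and is no camera call.
- manip.close_job(): hands the job in, once; it reports no verdict.
The state is a dict: "t": time; "joint_positions": joint angles; "dq": joint speeds; "joint_torque": joint torques, N m; "position": TCP position; "tcp_rot": TCP orientation; "contact_force": force on the tool from outside, world axes, zero at the start; "wrist_torque": the same for the moment, N m; "opening": opening from 0.0 (shut) to 1.0 (fully open).
Only numpy, scipy, OpenCV 4.12 (cv2) and the standard library are available. Lean on these libraries where they do the work, as an engineer would, in place of code of your own. Each camera call takes 0.05 s, during which the arm holds its last target.

### The job

On the self-service counter, close up the jar rail: with the fingertips, push the whole touching row of four jars along the rail as one train, by the hindmost jar only, until the front jar is up against the end stop. Then push the rail's bolt fully across behind the row by its upright post so that the row cannot slide back, and come away. Push the row gently, without ramming or squeezing it; never lift or tip a jar, let the row come apart or touch the other three jars, and leave everything else on the counter where it stands.

Things in the scene. Friction and masses are not known exactly. Their poses are not given: they have to be found in the camera images.
- rail: fixed aluminium channel, 440 mm long, 54 mm wide. Origin at its middle, at table height; x axis along it towards the end stop, y across, z up. Floor 4 mm above the table, 47 mm between its lips, which end 14 mm above the table; open at the -x end, and empty behind the row. End stop: face at x = +200 mm, 44 mm high. With the row home the hindmost jar's rear face is at x = +8 mm
- stop_face (a point): point on the end stop's face, on the rail's centre line, 20 mm above the table
- jar_front: front jar, nearest the end stop, the longest (white ceramic box with a flat wooden lid, 60 mm along the rail, 44 mm across, 54 mm to the top of the lid plus a small knob to 64 mm; about 220 g; origin at the centre of its underside, its x axis along the rail towards the end stop, its z axis up)
- jar_second: second jar, touching the front jar (white ceramic box with a flat wooden lid, 44 mm along the rail, 44 mm across, 54 mm to the top of the lid plus a small knob to 64 mm; about 170 g; origin at the centre of its underside, its x axis along the rail towards the end stop, its z axis up)
- jar_third: third jar (white ceramic box with a flat wooden lid, 44 mm along the rail, 44 mm across, 54 mm to the top of the lid plus a small knob to 64 mm; about 170 g; origin at the centre of its underside, its x axis along the rail towards the end stop, its z axis up)
- jar_last: hindmost jar, farthest from the end stop: the only one to touch; its rear face is 22 mm behind its origin. The whole row is 192 mm long and takes roughly 2 to 8 N to push (white ceramic box with a flat wooden lid, 44 mm along the rail, 44 mm across, 54 mm to the top of the lid plus a small knob to 64 mm; about 170 g; origin at the centre of its underside, its x axis along the rail towards the end stop, its z axis up)
- bolt (a joint): travel of the bolt in m: 0 drawn back on the rail's -y side (starts at 0 to 0.008), 0.055 fully across the channel, at its end of travel. Moves along the rail's +y with about 1.5 N of friction, stays where left. Steel tongue 14 mm wide, 18 to 28 mm above the table, tip at rail y = -34 mm + travel, centred on rail x = -7 mm: it can cross only when the row is home
- bolt_post (a point): on the axis of the bolt's upright round black post, 55 mm above the table. Post 16 mm in diameter, 28 to 72 mm above the table, at rail x = -7 mm, rail y = -88 mm + travel; push it from its outer side towards the rail. Below it the bolt's fixed bed: 16 mm high with guides to 30 mm, rail x -32 to +18 mm, rail y -28 to -76 mm
- mug: bystander, to be left alone; origin at the centre of its underside; blue mug, 76 mm wide, 85 mm high, handle on its y side
- bowl: bystander, to be left alone; origin at the centre of its underside; white bowl, 100 mm wide, 45 mm high
- shaker: bystander, to be left alone; origin at the centre of its underside; steel salt shaker, 40 mm wide, 78 mm high
- syrup: bystander, to be left alone; origin at the centre of its underside; small amber jar with a dark cap, 44 mm wide, 70 mm high
- pump_bottle: bystander, to be left alone; origin at the centre of its underside; white pump bottle, 70 mm wide, 183 mm high
- wipes_tub: bystander, to be left alone; origin at the centre of its underside; blue round tub, 90 mm wide, 170 mm high

How it is judged:
On the way, in this order (a step that is already met when the one before it is completed fails the run):
1. the row of four jars is home against the end stop (x of jar_front in the frame of rail above 0.164 m and x of jar_second in the frame of rail above 0.112 m and x of jar_third in the frame of rail above 0.068 m and x of jar_last in the frame of rail above 0.024 m and y of jar_front in the frame of rail between -0.006 and 0.006 m and z of each of jar_front, jar_second, jar_third, jar_last in the frame of rail below 0.008 m and angle between each of jar_front, jar_second, jar_third, jar_last's own z axis and vertical below 0.1 rad and y of jar_second in the frame of rail between -0.006 and 0.006 m and y of jar_third in the frame of rail between -0.006 and 0.006 m and y of jar_last in the frame of rail between -0.006 and 0.006 m), for 0.2 s.
2. the bolt is pushed across behind the row (value of joint bolt above 0.05 m), for 0.2 s.
At the end, for the whole second after the job is handed in: All four jars stand in the channel at rest, upright, each within 6 mm of its home place along the rail (front jar at the stop, row closed up), and the bolt is within 5 mm of its full 55 mm travel (all of step 1 and linear speed of each of jar_front, jar_second, jar_third, jar_last below 0.01 m/s and value of joint bolt above 0.05 m); the robot touches nothing.
It fails at once if a jar is lifted more than 8 mm off the channel floor or tipped more than 15 degrees (z of any of jar_front, jar_second, jar_third, jar_last in the frame of rail above 0.012 m or angle between any of jar_front, jar_second, jar_third, jar_last's own z axis and vertical above 0.26 rad).
It fails at once if the row comes apart by more than about 10 mm (distance between jar_front and jar_second above 0.062 m or distance between jar_second and jar_third above 0.054 m or distance between jar_third and jar_last above 0.054 m).
It fails at once if the robot pushes on one of the three jars in front (more than 2 N) (contact force between any of the fingers, the arm and jar_front above 2 N or contact force between any of the fingers, the arm and jar_second above 2 N or contact force between any of the fingers, the arm and jar_third above 2 N).
It fails at once if the hindmost jar is rammed or squeezed (more than 50 N) (contact force between the fingers and jar_last above 50 N).
It fails at once if another thing on the counter is moved more than 20 mm or tipped over (distance of any of mug, bowl, shaker, syrup, pump_bottle, wipes_tub from where it was at the start of the episode above 0.02 m or angle between any of mug, bowl, shaker, syrup, pump_bottle, wipes_tub's own z axis and vertical above 0.4 rad).
It also fails if it takes over 48 s, if anything falls off the work surface, if the arm or the gripper's body presses on something with over 40 N, if the wrist force passes 120 N, or if a joint passes its speed limit or range.

## Working session

There is one attempt and no reset: what is moved stays moved. The work goes in short steps, Python scripts to look and compute and a tool call to move; the robot and the scene stay as the last step left them, time stands still between calls to the robot, and variables do not carry over. Pictures are saved under pics/ and viewed, and the job is handed in when it is done.

Besides the shell and the picture viewer there is one more tool, called as name(argument=value, ...) on one line, values as JSON. apply_moves: Moves the arm, as the interface text tells. Its arguments: {"type":"object","properties":{"moves":{"type":"array"},"hand":{"type":"number"},"grip_force":{"type":"number"}},"required":["moves"]}

```bash
mkdir -p pics; ls; python3 - <<'E'
from bench import manip,get_image,camera_params
import cv2
print(manip.get_state())
for n in("top","side"):
    cv2.imwrite(f"pics/{n}0.png",get_image(n)[:,:,::-1]); print(n,camera_params(n))
E
```

```text
pics
{'t': 0.0, 'joint_positions': array([-1.17103069e+00,  4.23812532e-01,  1.63071791e+00, -2.63379174e-05,
        1.08860908e+00, -1.90077810e-02]), 'dq': array([-0.00119278,  0.00202065, -0.00014653, -0.00196309,  0.00171307,
        0.0032552 ]), 'joint_torque': array([ 3.01885528e-03, -5.57371759e+01, -2.81742865e+01,  5.20720005e-05,
        7.41472759e-03, -9.82356340e-06]), 'position': array([ 0.253954  , -0.57049206,  0.24755239]), 'tcp_rot': array([-3.14004562e+00, -6.08898329e-06,  4.18785647e-01]), 'contact_force': array([-0.70678031, -0.16726803, -0.66735363]), 'wrist_torque': array([ 0.00876984, -0.06698184,  0.02386492]), 'opening': 1.0047624242186575}
top {'mtx': array([[420.80826657,   0.        , 318.78355722],
       [  0.        , 420.80826657, 203.94466527],
       [  0.        ,   0.        ,   1.        ]]), 'eye': array([ 0.38865142, -0.011131  ,  1.06275117]), 'orientation': array([ 0.17428459,  0.0211742 , -1.54661448])}
side {'mtx': array([[495.81250295,   0.        , 320.22352859],
       [  0.        , 495.81250295, 193.09363696],
       [  0.        ,   0.        ,   1.        ]]), 'eye': array([0.41882765, 1.01445835, 0.80383968]), 'orientation': array([ 0.95153917,  0.01007341, -3.01985427])}
```

View pics/top0.png

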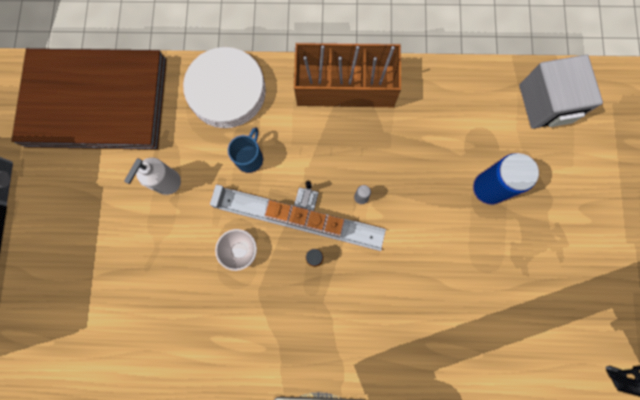

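View pics/side0.png

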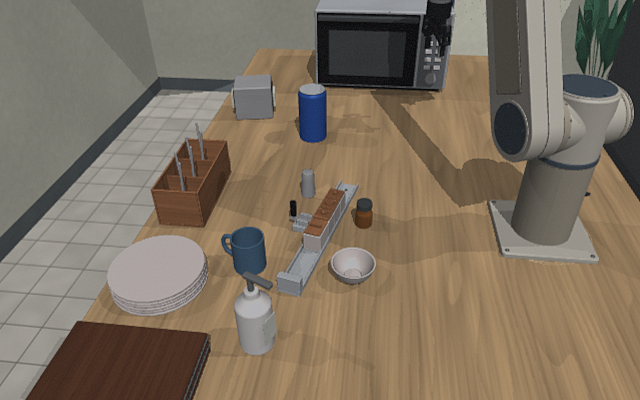

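```bash
cat > h.py <<'E'
import numpy as np,cv2
from scipy.spatial.transform import Rotation as Ro
from bench import camera_params
def cam(n):
    c=camera_params(n); return c['mtx'],np.array(c['eye']),Ro.from_euler('xyz',c['orientation']).as_matrix()
def plane(n,uv,z):
    K,e,R=cam(n); p=np.linalg.solve(K,[uv[0],uv[1],1]); d=R@(p*[1,-1,-1]); return e+d*(z-e[2])/d[2]
def proj(n,X):
    K,e,R=cam(n); p=R.T@(np.array(X)-e); q=K@(p*[1,-1,-1]); return q[:2]/q[2]
E
python3 - <<'E'
import cv2
a=cv2.imread('pics/top0.png')[170:260,200:400];cv2.imwrite('pics/ct0.png',cv2.resize(a,None,fx=4,fy=4,interpolation=cv2.INTER_CUBIC))
a=cv2.imread('pics/side0.png')[160:310,260:390];cv2.imwrite('pics/cs0.png',cv2.resize(a,None,fx=4,fy=4,interpolation=cv2.INTER_CUBIC))
E
```

```text
(no output)
```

View pics/ct0.png

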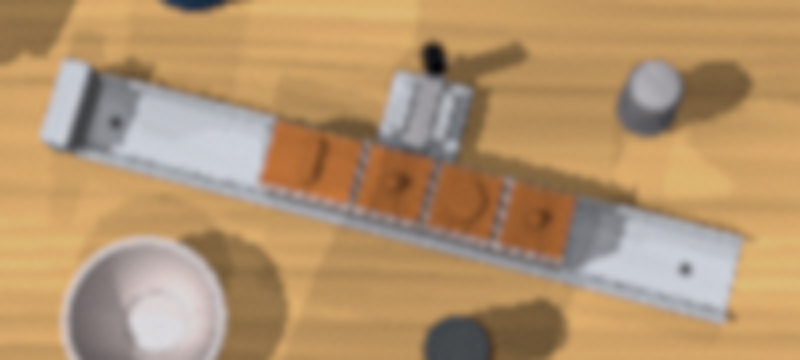

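View pics/cs0.png

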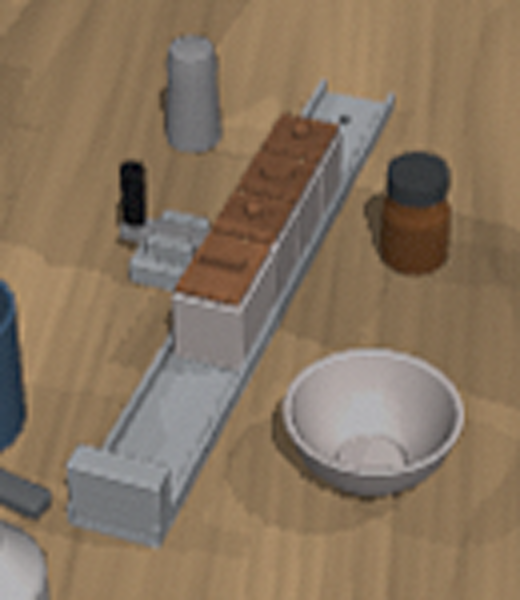

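```bash
cat > m.py <<'E'
import sys
from h import *
f=sys.argv[1]
im=cv2.imread(f);hsv=cv2.cvtColor(im,cv2.COLOR_BGR2HSV)
P=lambda U,V,z:plane('top',((U+.5)/4-.5+200,(V+.5)/4-.5+170),z)
fc=[P(97,68,.044),P(75,150,.044)];en=[P(742,236,.014),P(726,320,.014)]
print('face',fc,'end',en)
a=(fc[0]+fc[1])/2;b=(en[0]+en[1])/2
d=(a-b)[:2];print('len(exp420)',np.hypot(*d),'yaw',np.degrees(np.arctan2(d[1],d[0])), 'widths',np.linalg.norm(fc[0]-fc[1]),np.linalg.norm(en[0]-en[1]))
lid=[P(276,120,.0535),P(262,185,.0535),P(578,200,.0535),P(565,262,.0535)]
fr=(lid[0]+lid[1])/2;re=(lid[2]+lid[3])/2;d=(fr-re)[:2];print('row',fr,re,np.hypot(*d),np.degrees(np.arctan2(d[1],d[0])))
# side view: stop face top edge, row
Q=lambda U,V,z:plane('side',((U+.5)/4-.5+260,(V+.5)/4-.5+160),z)
lid=[Q(176,295,.054),Q(243,302,.054),Q(287,115,.054),Q(341,126,.054)]
fr=(lid[0]+lid[1])/2;re=(lid[2]+lid[3])/2;d=(fr-re)[:2];print('row side',fr,re,np.hypot(*d),np.degrees(np.arctan2(d[1],d[0])))
en=[Q(323,82,.014),Q(393,97,.014)];print('end side',en)
fc=[Q(80,450,.044),Q(172,467,.044)];print('face side',fc)
print('post top', P(433,47,.072),Q(131,165,.072))
for n,c in(('bowl',(145,300)),('shaker',(655,85)),('syrup',(458,340))): print(n,P(*c,{'bowl':.045,'shaker':.078,'syrup':.07}[n]))
E
python3 m.py pics/top0.png
```

```text
face [array([0.60641381, 0.25205057, 0.044     ]), array([0.55445246, 0.26240722, 0.044     ])] end [array([ 0.51359151, -0.15162541,  0.014     ]), array([ 0.46110685, -0.14159469,  0.014     ])]
len(exp420) 0.41442793718019755 yaw 77.02015375239534 widths 0.05298341058128763 0.05343458531365887
row [0.5538809  0.14087066 0.0535    ] [ 0.50974876 -0.04400401  0.0535    ] 0.19006916690609077 76.57396400244005
row side [0.55311945 0.13749323 0.054     ] [ 0.50920093 -0.04897815  0.054     ] 0.1915735188658992 76.74698955802151
end side [array([ 0.51197143, -0.15383561,  0.014     ]), array([ 0.4613566 , -0.14027998,  0.014     ])]
face side [array([0.6073786, 0.2586162, 0.044    ]), array([0.55604688, 0.2657415 , 0.044     ])]
post top [0.6173707 0.0417497 0.072    ] [0.61575283 0.03676728 0.072     ]
bowl [0.46305016 0.21341087 0.045     ]
shaker [ 0.59532817 -0.09164496  0.078     ]
syrup [0.44197266 0.02212689 0.07      ]
```

apply_moves(moves=[[[16,31,0,3.3],[31,61,0,6.6],[47,92,0,9.9],[62,123,0,13.2],[78,153,0,16.5],[93,184,0,19.8],[109,214,0,23.1],[124,245,0,26.4]]], hand=-1, grip_force=60)

```text
t: 0.77
position: [0.3785, -0.3244, 0.2482]
tcp_rot: [-3.141, -0.0, 0.882]
contact_force: [0.4, -0.1, -0.3]
opening: -0.002
```

apply_moves(moves=[[[16,31,0,3.3],[31,61,0,6.6],[47,92,0,9.9],[62,123,0,13.2],[78,153,0,16.5],[93,184,0,19.8],[109,214,0,23.1],[124,245,0,26.4]]])

```text
t: 1.43
position: [0.5026, -0.0793, 0.2482]
tcp_rot: [-3.141, 0.0, 1.343]
contact_force: [0.7, -0.2, -0.5]
opening: -0.001
```

apply_moves(moves=[[[0,0,-25,0],[0,0,-50,0],[0,0,-75,0],[0,0,-100,0],[0,0,-100,0],[0,0,-100,0]]])

```text
t: 1.93
position: [0.5012, -0.0807, 0.1474]
tcp_rot: [-3.138, 0.0, 1.34]
contact_force: [-1.1, -0.6, 0.3]
opening: 0.001
```

```bash
python3 - <<'E'
from bench import manip,get_image
import cv2
s=manip.get_state();print(s['t'],s['position'],s['tcp_rot'],s['contact_force'],s['opening'],s['joint_positions'])
o=[]
for n,sl in(("top",(slice(130,280),slice(200,400))),("side",(slice(130,280),slice(240,440)))):
    a=get_image(n)[:,:,::-1];cv2.imwrite(f'pics/{n}1.png',a);o.append(cv2.resize(a[sl],None,fx=2,fy=2,interpolation=cv2.INTER_CUBIC))
cv2.imwrite('pics/b1.png',cv2.hconcat(o))
E
```

```text
1.9333 [ 0.50118666 -0.08073214  0.14740972] [-3.13805644e+00  1.53398862e-04  1.34036222e+00] [-1.07174694 -0.59718678  0.26425597] 0.0011377167448231615 [-1.83161451e-01  4.04708171e-01  1.95470962e+00  1.96191769e-05
  7.85714375e-01  4.72590366e-02]
```

View pics/b1.png

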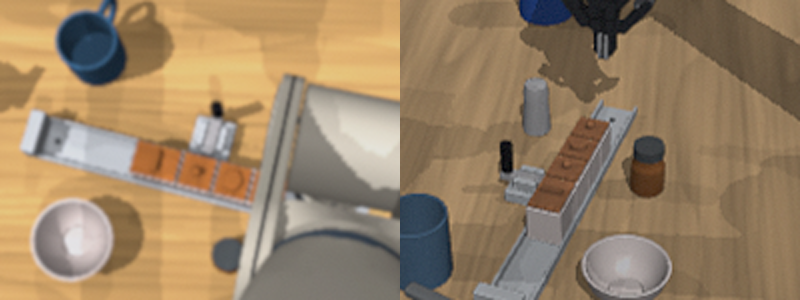

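apply_moves(moves=[[[0,0,-20,0],[0,0,-40,0],[0,0,-60,0],[0,0,-80,0],[0,0,-100,0],[0,0,-110,0],[0,0,-110,0]]])

```text
t: 2.62
position: [0.502, -0.081, 0.0378]
tcp_rot: [-3.14, 0.0, 1.34]
contact_force: [-0.2, -0.2, 0.6]
opening: -0.002
```

```bash
python3 - <<'E'
from bench import manip,get_image
import cv2
from h import *
s=manip.get_state();print(s['t'],s['position'],s['tcp_rot'],s['contact_force'])
print(proj('side',s['position']-[0,0,.017]))
a=get_image('side')[:,:,::-1];cv2.imwrite('pics/s2.png',cv2.resize(a[130:280,240:440],None,fx=4,fy=4,interpolation=cv2.INTER_CUBIC))
E
```

```text
2.6167 [ 0.50196921 -0.0810333   0.0378084 ] [-3.14040372e+00  5.81745781e-05  1.34011308e+00] [-0.2154039  -0.17008231  0.57624736]
[341.70342077 193.15704621]
```

View pics/s2.png

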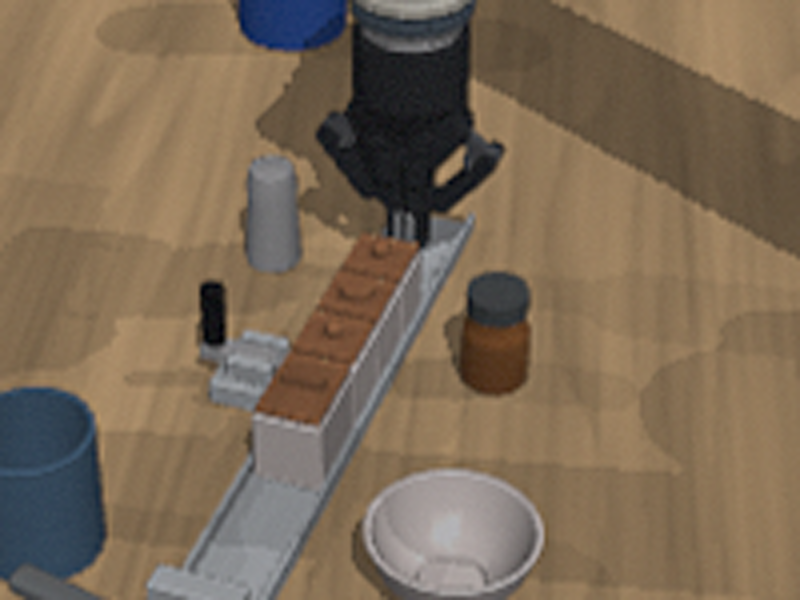

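```bash
python3 - <<'E'
from h import *
e=np.array([.2284,.9736]);n=np.array([-.9736,.2284]);o=np.array([.5362,.0655])
for z in(.07,.08,.09,.1):
  for U,V in((500,155),(320,130)):
    p=plane('side',(U/4+240,V/4+130),z)[:2]-o; print(z,p@e,p@n)
# syrup from side cap top centre
p=plane('side',(499/4+240,287/4+130),.07)[:2]-o;print('syrup',p@e,p@n)
E
```

```text
0.07 -0.21502638943240673 0.04489260181922264
0.07 -0.20469902442746082 -0.08241772186196826
0.08 -0.19987152079509565 0.048791589755760284
0.08 -0.18968488632418723 -0.07678388192479418
0.09 -0.18471665215778438 0.052690577692298034
0.09 -0.17467074822091364 -0.07115004198762011
0.1 -0.16956178352047332 0.05658956562883569
0.1 -0.15965661011763982 -0.06551620205044598
syrup -0.06869578851575979 0.08613504195527028
```

apply_moves(moves=[[[0.7,2.9,0,0],[1.4,5.8,0,0],[2.1,8.8,0,0],[2.7,11.7,0,0],[3.4,14.6,0,0],[3.9,16.6,0,0],[4.3,18.5,0,0],[4.6,19.5,0,0]]])

```text
t: 3.33
position: [0.5068, -0.0612, 0.0383]
tcp_rot: [-3.142, 0.0, 1.341]
contact_force: [-0.4, 0.0, -0.6]
opening: 0.001
```

apply_moves(moves=[[[0.3,1.5,0,0],[0.7,2.9,0,0],[1.0,4.4,0,0],[1.4,5.8,0,0],[1.7,7.3,0,0],[2.1,8.8,0,0]]])

```text
t: 3.83
position: [0.5087, -0.0529, 0.0383]
tcp_rot: [-3.141, 0.0, 1.34]
contact_force: [-1.7, -3.9, -0.3]
opening: -0.001
```

apply_moves(moves=[[[0.6,2.4,0,0],[1.2,5.1,0,0],[1.9,8.0,0,0],[2.6,11.0,0,0],[3.3,14.0,0,0],[4.0,17.0,0,0],[4.7,20.0,0,0],[5.4,23.0,0,0]]])

```text
t: 4.5
position: [0.5143, -0.0293, 0.0383]
tcp_rot: [-3.141, 0.0, 1.34]
contact_force: [-1.3, -4.6, -0.7]
opening: -0.0
```

```bash
python3 - <<'E'
from bench import manip,get_image
import cv2
a=get_image('side')[:,:,::-1];cv2.imwrite('pics/s3.png',cv2.resize(a[130:280,240:440],None,fx=4,fy=4,interpolation=cv2.INTER_CUBIC))
E
```

```text
(no output)
```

View pics/s3.png

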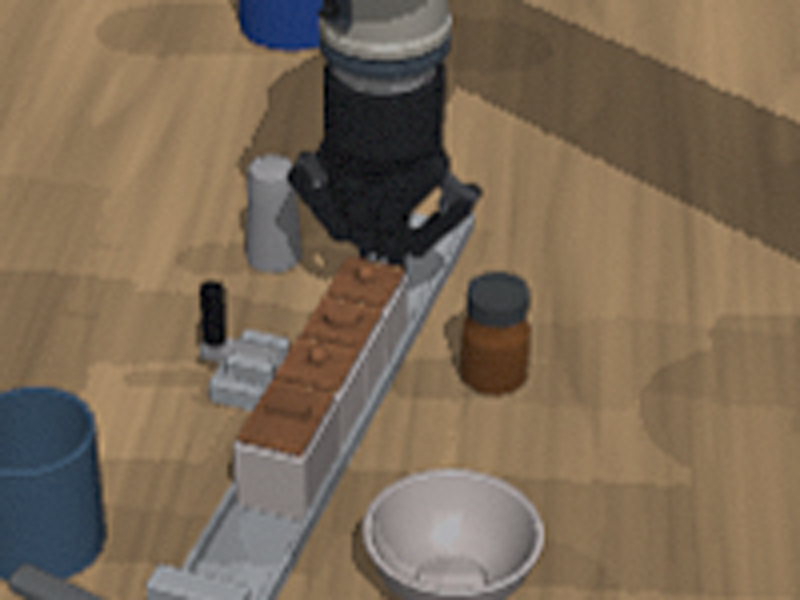

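apply_moves(moves=[[[0.7,2.9,0,0],[1.4,5.8,0,0],[2.1,8.8,0,0],[2.7,11.7,0,0],[3.4,14.6,0,0],[4.1,17.5,0,0],[4.8,20.5,0,0],[5.5,23.4,0,0]]])

```text
t: 5.22
position: [0.5198, -0.0059, 0.0383]
tcp_rot: [-3.141, 0.0, 1.34]
contact_force: [-0.7, -4.2, -0.7]
opening: -0.001
```

apply_moves(moves=[[[0.7,2.9,0,0],[1.4,5.8,0,0],[2.1,8.8,0,0],[2.7,11.7,0,0],[3.4,14.6,0,0],[4.1,17.5,0,0],[4.8,20.5,0,0],[5.5,23.4,0,0]]])

```text
t: 5.88
position: [0.5253, 0.0175, 0.0383]
tcp_rot: [-3.141, 0.0, 1.34]
contact_force: [-1.5, -3.9, -0.8]
opening: 0.001
```

apply_moves(moves=[[[0.7,2.9,0,0],[1.4,5.8,0,0],[2.1,8.8,0,0],[2.7,11.7,0,0],[3.4,14.6,0,0],[4.1,17.5,0,0],[4.6,19.5,0,0],[5.0,21.4,0,0]]])

```text
t: 6.55
position: [0.5303, 0.0388, 0.0383]
tcp_rot: [-3.141, 0.0, 1.341]
contact_force: [-1.3, -3.9, -2.1]
opening: 0.001
```

```bash
python3 - <<'E'
from bench import manip,get_image
import cv2,numpy as np
s=manip.get_state();d=s['position'][:2]-[.5362,.0655];print(d@[.2284,.9736],d@[-.9736,.2284],s['contact_force'])
a=get_image('side')[:,:,::-1];cv2.imwrite('pics/s4.png',cv2.resize(a[160:310,240:440],None,fx=4,fy=4,interpolation=cv2.INTER_CUBIC))
E
```

```text
-0.02732411489294755 -0.0003392280516419134 [-1.25779642 -3.94676556 -2.11545322]
```

View pics/s4.png

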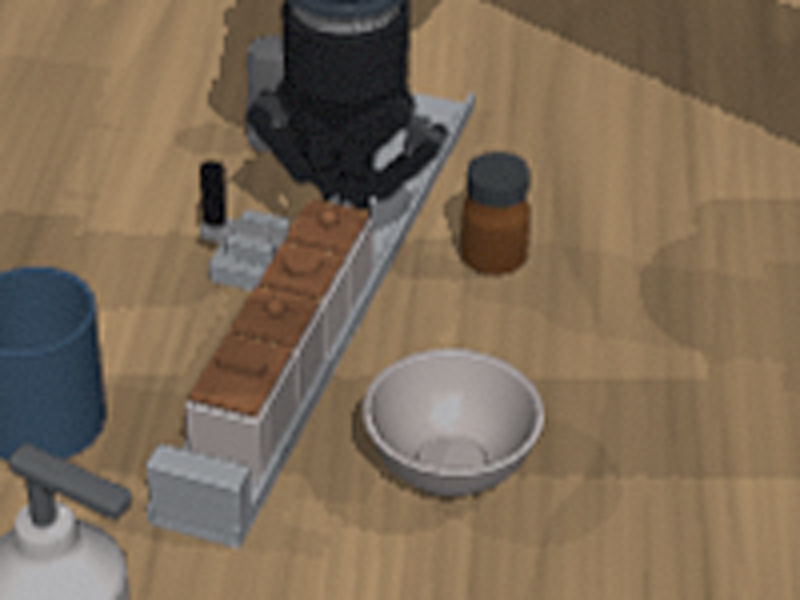

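apply_moves(moves=[[[0.4,1.8,0,0],[0.9,3.7,0,0],[1.3,5.6,0,0],[1.8,7.6,0,0],[2.2,9.5,0,0],[2.7,11.5,0,0],[3.0,13.0,0,0],[3.3,14.0,0,0]]])

```text
t: 7.27
position: [0.5336, 0.0527, 0.0383]
tcp_rot: [-3.142, 0.0, 1.34]
contact_force: [-1.1, -4.2, -0.1]
opening: -0.0
```

apply_moves(moves=[[[0.2,0.8,0,0],[0.4,1.6,0,0],[0.6,2.4,0,0],[0.7,3.2,0,0]]])

```text
t: 7.6
position: [0.5343, 0.0558, 0.0383]
tcp_rot: [3.142, 0.0, 1.34]
contact_force: [-0.6, -4.2, 0.1]
opening: 0.001
```

apply_moves(moves=[[[0.2,0.7,0,0],[0.3,1.4,0,0],[0.5,2.1,0,0]]])

```text
t: 7.85
position: [0.5348, 0.0578, 0.0383]
tcp_rot: [-3.142, 0.0, 1.34]
contact_force: [-1.7, -4.6, 0.2]
opening: 0.002
```

apply_moves(moves=[[[0.1,0.6,0,0],[0.3,1.2,0,0],[0.4,1.8,0,0]]])

```text
t: 8.1
position: [0.5352, 0.0597, 0.0383]
tcp_rot: [3.142, 0.0, 1.34]
contact_force: [-0.9, -4.6, 0.1]
opening: -0.0
```

apply_moves(moves=[[[0.1,0.5,0,0],[0.2,1.0,0,0]]])

```text
t: 8.27
position: [0.5354, 0.0607, 0.0383]
tcp_rot: [3.142, 0.0, 1.34]
contact_force: [-1.3, -4.5, -1.0]
opening: 0.002
```

apply_moves(moves=[[[0.1,0.5,0,0],[0.2,1.0,0,0]]])

```text
t: 8.43
position: [0.5356, 0.0617, 0.0383]
tcp_rot: [3.142, -0.0, 1.34]
contact_force: [-0.4, -4.9, 0.5]
opening: 0.0
```

apply_moves(moves=[[[0.1,0.5,0,0],[0.2,1.0,0,0]]])

```text
t: 8.6
position: [0.5357, 0.0623, 0.0384]
tcp_rot: [-3.142, 0.001, 1.341]
contact_force: [-1.8, -11.6, 0.8]
opening: -0.001
```

apply_moves(moves=[[[0.1,0.5,0,0],[0.2,1.0,0,0]]])

```text
t: 8.77
position: [0.5357, 0.0624, 0.0383]
tcp_rot: [-3.141, 0.002, 1.341]
contact_force: [-1.7, -18.7, 2.2]
opening: -0.002
```

```bash
python3 - <<'E'
from bench import manip,get_image
import cv2,numpy as np
s=manip.get_state();d=s['position'][:2]-[.5362,.0655];print(d@[.2284,.9736],d@[-.9736,.2284],s['contact_force'])
o=[]
for n,sl in(("top",(slice(170,250),slice(200,300))),("side",(slice(190,310),slice(270,370)))):
    a=get_image(n)[:,:,::-1];o.append(cv2.resize(a[sl],(400,400) if n=='x' else None,fx=4,fy=4,interpolation=cv2.INTER_CUBIC))
o[0]=cv2.copyMakeBorder(o[0],0,160,0,0,cv2.BORDER_CONSTANT)
cv2.imwrite('pics/s5.png',cv2.hconcat(o))
E
```

```text
-0.0031397211112627783 -0.00019043835489987413 [ -1.68116732 -18.66962784   2.22242482]
```

View pics/s5.png

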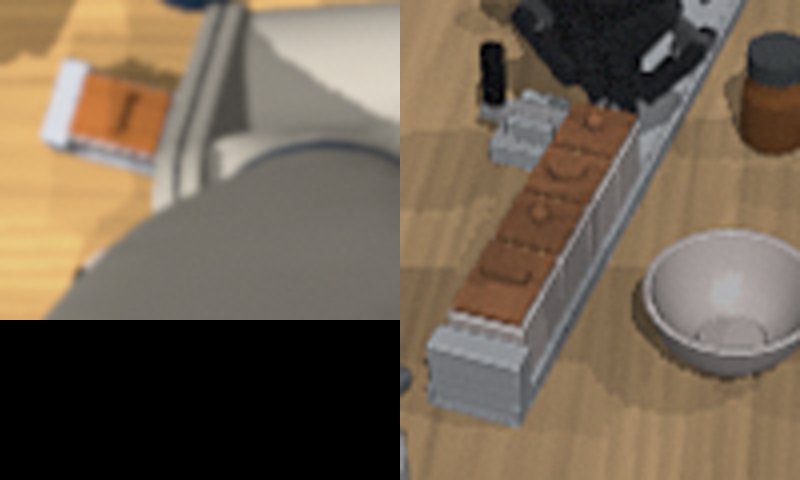

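apply_moves(moves=[[[-0.5,-2,0,0],[-1.5,-6,0,0],[-3.5,-15,0,0],[-6.8,-29,0,0],[-10.3,-44,0,0],[-13.6,-58,0,0],[-13.6,-58,0,0]]])

```text
t: 9.45
position: [0.5217, 0.0038, 0.0383]
tcp_rot: [-3.141, 0.0, 1.339]
contact_force: [-0.5, -0.8, -0.7]
opening: -0.004
```

apply_moves(moves=[[[0,0,20,0],[0,0,45,0],[0,0,70,0],[0,0,90,0],[0,0,100,0],[0,0,100,0]]])

```text
t: 9.95
position: [0.524, 0.0059, 0.1405]
tcp_rot: [3.137, -0.001, 1.34]
contact_force: [0.1, -0.6, 0.3]
opening: -0.001
```

```bash
python3 - <<'E'
from bench import manip,get_image
import cv2,numpy as np
s=manip.get_state();print(s['position'],s['contact_force'])
o=[]
a=get_image('side')[:,:,::-1];cv2.imwrite('pics/s6.png',cv2.resize(a[160:310,260:390],None,fx=4,fy=4,interpolation=cv2.INTER_CUBIC))
E
```

```text
[0.5240032  0.00591283 0.14049465] [ 0.1071788  -0.56757229  0.32595065]
```

View pics/s6.png

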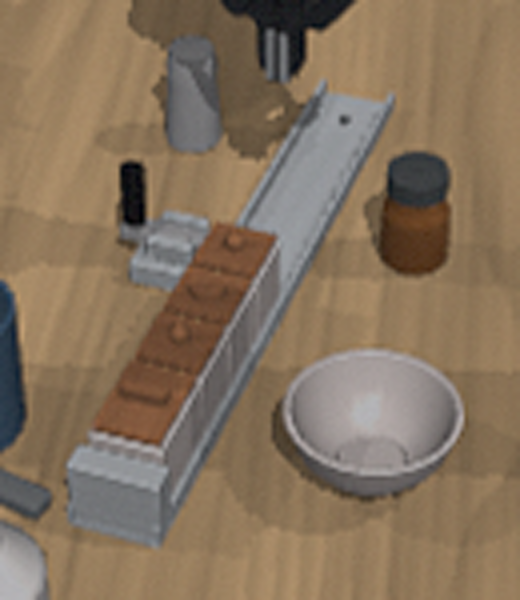

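apply_moves(moves=[[[20,4,0,0],[45,8,0,0],[70,13,0,0],[95,18,0,0],[120,22,0,0],[134,25,0,0],[134,25,0,0],[134,25,0,0]]])

```text
t: 10.67
position: [0.6555, 0.0308, 0.136]
tcp_rot: [-3.139, 0.001, 1.341]
contact_force: [-0.2, -0.6, -0.0]
opening: -0.0
```

apply_moves(moves=[[[0,0,-15,0],[0,0,-35,0],[0,0,-55,0],[0,0,-70,0],[0,0,-77,0],[0,0,-77,0],[0,0,-77,0]]])

```text
t: 11.25
position: [0.656, 0.0306, 0.0611]
tcp_rot: [-3.141, 0.0, 1.34]
contact_force: [-0.0, 0.3, 0.8]
opening: -0.003
```

```bash
python3 - <<'E'
from bench import manip,get_image
import cv2,numpy as np
s=manip.get_state();d=s['position'][:2]-[.5362,.0655];print(s['position'],d@[.2284,.9736],d@[-.9736,.2284],s['contact_force'])
a=get_image('side')[:,:,::-1];cv2.imwrite('pics/s7.png',cv2.resize(a[130:280,240:400],None,fx=4,fy=4,interpolation=cv2.INTER_CUBIC))
E
```

```text
[0.65596992 0.03055682 0.0611124 ] -0.006665229640670046 -0.12458901415967673 [-0.039361    0.3036457   0.75408597]
```

View pics/s7.png

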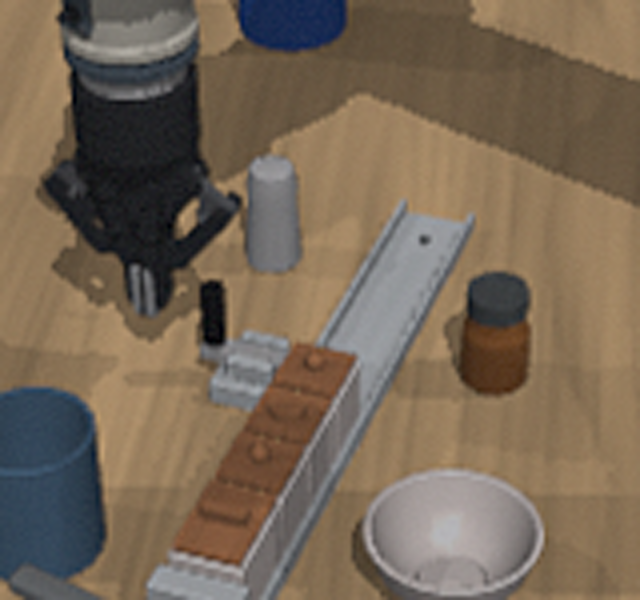

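apply_moves(moves=[[[-2.9,0.7,0,0],[-5.8,1.4,0,0],[-8.8,2.1,0,0],[-11.7,2.7,0,0],[-14.6,3.4,0,0],[-17.5,4.1,0,0],[-20.5,4.8,0,0],[-23.4,5.5,0,0]]])

```text
t: 11.97
position: [0.6331, 0.0362, 0.0615]
tcp_rot: [3.141, -0.0, 1.34]
contact_force: [1.8, -1.3, -0.7]
opening: 0.0
```

apply_moves(moves=[[[-2.9,0.7,0,0],[-5.8,1.4,0,0],[-8.8,2.1,0,0],[-11.7,2.7,0,0],[-14.6,3.4,0,0],[-17.5,4.1,0,0],[-20.5,4.8,0,0],[-23.4,5.5,0,0]]])

```text
t: 12.63
position: [0.6093, 0.0417, 0.0614]
tcp_rot: [3.141, -0.0, 1.34]
contact_force: [1.9, -0.3, -0.4]
opening: -0.001
```

```bash
python3 - <<'E'
from bench import manip,get_image
import cv2,numpy as np
s=manip.get_state();d=s['position'][:2]-[.5362,.0655];print(s['position'],d@[.2284,.9736],d@[-.9736,.2284],s['contact_force'])
a=get_image('side')[:,:,::-1];cv2.imwrite('pics/s8.png',cv2.resize(a[130:280,240:400],None,fx=4,fy=4,interpolation=cv2.INTER_CUBIC))
E
```

```text
[0.60934374 0.04171728 0.06138979] -0.006448827986723264 -0.07664472000103677 [ 1.88535983 -0.26395246 -0.35485213]
```

View pics/s8.png

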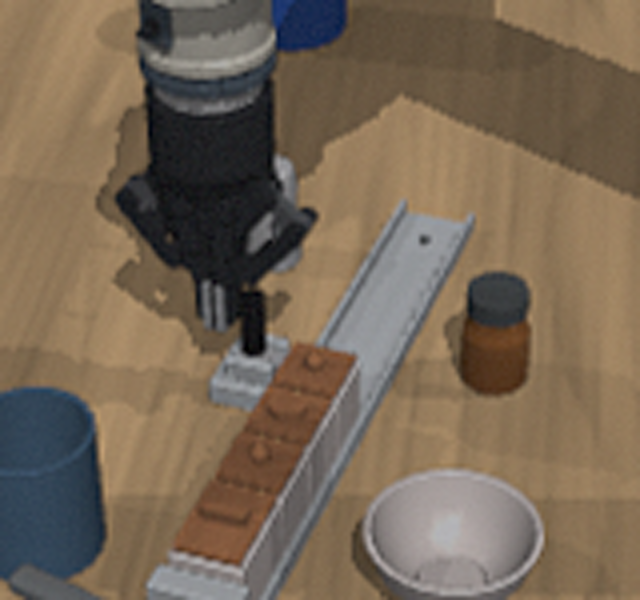

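apply_moves(moves=[[[-2.9,0.7,0,0],[-5.8,1.4,0,0],[-8.8,2.1,0,0],[-11.7,2.7,0,0],[-13.6,3.2,0,0],[-15.1,3.5,0,0]]])

```text
t: 13.18
position: [0.5942, 0.0452, 0.0613]
tcp_rot: [-3.141, 0.0, 1.34]
contact_force: [2.1, -0.0, -0.0]
opening: 0.003
```

apply_moves(moves=[[[-1,0.2,0,0],[-2,0.5,0,0],[-3,0.7,0,0]]])

```text
t: 13.43
position: [0.5915, 0.0459, 0.0614]
tcp_rot: [3.141, -0.0, 1.34]
contact_force: [1.5, 0.3, 0.1]
opening: -0.004
```

apply_moves(moves=[[[-1,0.2,0,0],[-2,0.5,0,0]]])

```text
t: 13.6
position: [0.5895, 0.0464, 0.0613]
tcp_rot: [3.142, -0.0, 1.34]
contact_force: [2.0, -0.7, 0.1]
opening: 0.003
```

apply_moves(moves=[[[-0.7,0.2,0,0],[-1.4,0.3,0,0]]])

```text
t: 13.77
position: [0.5884, 0.0466, 0.0614]
tcp_rot: [3.141, -0.0, 1.34]
contact_force: [4.4, -0.2, -1.3]
opening: -0.001
```

apply_moves(moves=[[[-0.7,0.2,0,0],[-1.4,0.3,0,0]]])

```text
t: 13.93
position: [0.5883, 0.0467, 0.0615]
tcp_rot: [3.138, -0.001, 1.341]
contact_force: [7.8, -2.9, -4.4]
opening: 0.0
```

apply_moves(moves=[[[-0.7,0.2,0,0],[-1.4,0.3,0,0]]])

```text
t: 14.1
position: [0.5881, 0.0468, 0.0617]
tcp_rot: [3.135, -0.001, 1.341]
contact_force: [12.5, -3.7, -8.8]
opening: 0.003
```

apply_moves(moves=[[[1,-0.2,0,0],[4,-1,0,0],[12,-3,0,0],[25,-6,0,0],[40,-9,0,0],[50,-12,0,0],[50,-12,0,0]]])

```text
t: 14.68
position: [0.6373, 0.0347, 0.0615]
tcp_rot: [3.14, -0.0, 1.34]
contact_force: [-0.3, -0.1, 0.9]
opening: -0.002
```

apply_moves(moves=[[[0,0,25,0],[0,0,55,0],[0,0,85,0],[0,0,115,0],[0,0,145,0],[0,0,175,0],[0,0,190,0],[0,0,190,0]]])

```text
t: 15.35
position: [0.6365, 0.0354, 0.2555]
tcp_rot: [3.136, -0.002, 1.34]
contact_force: [-0.4, 0.4, 0.3]
opening: -0.0
```

apply_moves(moves=[[[-10,-35,0,0],[-20,-70,0,0],[-30,-105,0,0],[-40,-140,0,0],[-50,-175,0,0],[-60,-210,0,0],[-70,-245,0,0],[-80,-280,0,0]]])

```text
t: 16.02
position: [0.5533, -0.2457, 0.2497]
tcp_rot: [-3.139, -0.001, 1.34]
contact_force: [1.7, -0.3, 0.1]
opening: -0.002
```

apply_moves(moves=[[[-10,0,0,0],[-10,0,0,0],[-10,0,0,0],[-10,0,0,0],[-10,0,0,0],[-10,0,0,0]]])

```text
t: 16.52
position: [0.5458, -0.2436, 0.2512]
tcp_rot: [-3.141, -0.0, 1.342]
contact_force: [-1.5, -0.1, 0.3]
opening: 0.002
```

```bash
python3 - <<'E'
from bench import manip,get_image
from h import *
s=manip.get_state();print(s['t'],s['position'],s['contact_force'])
o=[]
for n,sl in(("top",(slice(170,260),slice(200,400))),("side",(slice(160,310),slice(240,440)))):
    a=get_image(n)[:,:,::-1];cv2.imwrite(f'pics/{n}9.png',a);cv2.imwrite(f'pics/c{n}9.png',cv2.resize(a[sl],None,fx=4,fy=4,interpolation=cv2.INTER_CUBIC))
E
```

```text
16.5167 [ 0.54581371 -0.24360547  0.25117665] [-1.51701903 -0.1241754   0.3369298 ]
```

View pics/ctop9.png

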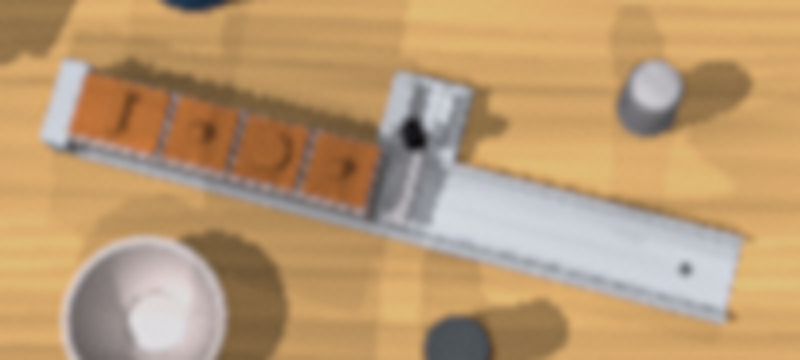

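View pics/cside9.png

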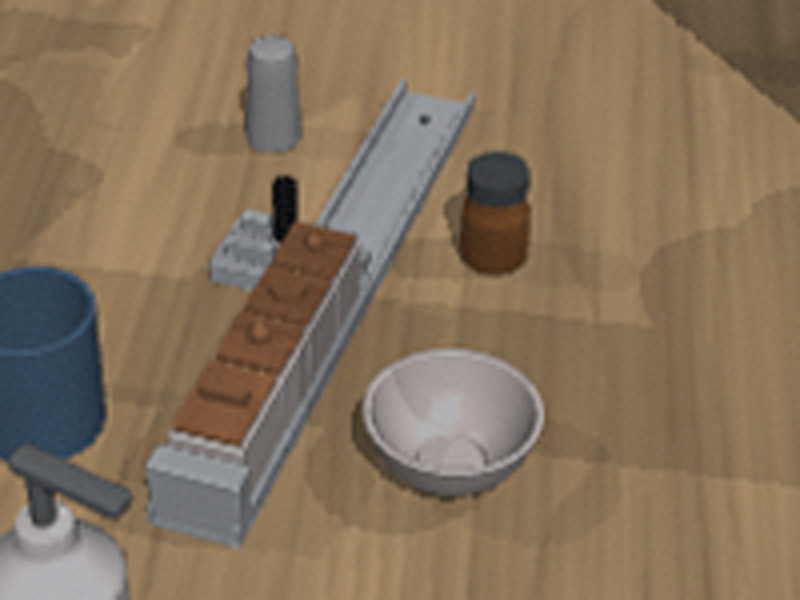

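```bash
python3 - <<'E'
from h import *
e=np.array([.2284,.9736]);n=np.array([-.9736,.2284]);o=np.array([.5362,.0655])
T=lambda U,V,z:plane('top',((U+.5)/4-.5+200,(V+.5)/4-.5+170),z)[:2]-o
S=lambda U,V,z:plane('side',((U+.5)/4-.5+240,(V+.5)/4-.5+160),z)[:2]-o
for k,p in dict(postT=T(415,127,.072),postS=S(285,181,.072),rearT=(T(381,142,.0535)+T(366,213,.0535))/2,rearS=(S(301,224,.054)+S(357,235,.054))/2).items(): print(k,p@e,p@n)
E
```

```text
postT -0.00671371077086245 -0.034309543531146965
postS -0.009615598328920309 -0.03456312891959611
rearT 0.01158181474124439 -0.001011130890291614
rearS 0.005218752878716048 -0.000559377397793745
```

Post is at y ≈ -34 mm (full travel is -33), and the rear face is at ≈ +8 mm. The measurements agree with the row home and the bolt across.

```bash
python3 -c "
from bench import manip
print(manip.close_job())"
```

```text
the job is handed in; nothing more can be done
None
```

I pushed the row of four jars home against the end stop with the closed fingertips, touching only the hindmost jar. Then I pushed the bolt across by its post, came away, and handed the job in at about 16.6 s. Handing in reports no verdict.

- **Row:** it took about 4–5 N to push. The measured force rose to about 19 N when it met the stop, well under the 50 N limit. My last pictures put the hindmost jar's rear face at +11.6 mm (top camera) and +5.2 mm (side camera). That averages about +8 mm, matching the +8 mm home position. The two views disagree by about 6 mm; they differed by about 5 mm along the rail at the start too. The fingertip position at the stop also matched home.
- **Bolt:** it took about 2 N to push, rising to about 13 N sideways at the end of its travel. The post now stands at rail y ≈ −34 mm, which is about 54 of the 55 mm travel.
- **Everything else:** the jars look upright and closed up. The bowl, shaker and syrup, plus the mug and pump bottle where they show in the last close-ups, look unmoved. I did not look at the wipes tub again, but the gripper stayed clear of it.

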